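# Set the bench caliper to the sample leg

### The job

Set the big bench caliper to the neck of the dark sample leg, so that the pale legs can be turned to match: open the jaws, stand the sample upright between them and slide the moving jaw gently shut until both jaws bear firmly on its neck. Let go of the slide, then draw the sample out through the open mouth of the jaws without disturbing the setting, and stand it back upright in the tray bay it came from. Leave the caliper at that setting and everything else on the bench as it stands.

Things in the scene. Friction and masses are not known exactly. Their poses are not given: they have to be found in the camera images.
- caliper_slide (a joint): opening between the caliper's measuring faces, m: 0 shut, 0.100 fully open; 4 to 30 mm at the start. The slide runs along the beam with about 3 N of friction, stays where it is left and has no spring or latch. Opening moves it along -y of fixed_jaw_face, shutting along +y.
- fixed_jaw_face (a point): point on the measuring face of the fixed jaw, 44 mm above the bench. The caliper lies flat. Axes: y along its beam (the face looks to -y, towards the moving jaw), z up, x along the jaws: from here they run 40 mm to -x to their free tips (the open mouth, on the robot's side); the beam is centred at x +50 mm. Both jaws: 14 mm wide, from 40 to 48 mm above the bench
- moving_jaw_face (a point): the same point on the measuring face of the moving jaw (it looks to +y); same axes. The root of this jaw widens to 29 mm behind the face from x +16 mm
- slide_grip (a point): place to grip or push the moving slide: centre of its steel body, 58 mm to -y of the moving face, 44 mm above the bench; same axes. The body is 28 mm wide (pinch across x from above), spans 0 to 88 mm behind the face, 34 to 54 mm above the bench (22 mm free beneath); flat read-out on top up to 57 mm. A 9 mm lock screw, 10 mm behind the face, stands up to 64 mm (not tightened)
- caliper_frame: the caliper's steel beam (18 mm wide, 290 mm long, 8 mm thick) with the fixed jaw, strapped on a plywood board, 170 x 310 x 12 mm, fixed to the bench. Origin under the board's centre on the bench, axes as fixed_jaw_face, which lies at x -5, y +100 mm. Board: x +-85, y +-155 mm, its top 28 mm below the jaws. Beam at x +45, held at y -125 and +122 mm
- sample_leg_center (a point): centre, half-way up, of the sample: the only dark brown turned leg, upright in one bay of the tray, 112 mm tall, z up. Heights from its foot: flange 56 mm across, 0 to 12 mm; neck 40 mm across, 12 to 64 mm (to be measured); collar 49 mm across, 66 to 76 mm; spigot 30 mm across, 80 to 112 mm (grasp here from above). Wood, 0.16 to 0.28 kg
- raw_leg_1_center (a point): centre, half-way up, of a pale leg not yet turned to size: same shape and height as the sample but its neck is 47 mm across; stands in another bay of the tray; leave it there
- raw_leg_2_center (a point): centre, half-way up, of a pale leg not yet turned to size: same shape and height as the sample but its neck is 47 mm across; stands in another bay of the tray; leave it there
- raw_leg_3_center (a point): centre, half-way up, of a pale leg not yet turned to size: same shape and height as the sample but its neck is 47 mm across; stands in another bay of the tray; leave it there
- leg_tray: square wooden tray, 150 x 150 x 24 mm, fixed to the bench, origin under its centre on the bench, sides along its x and y; walls and the cross-shaped divider 5 mm thick and 24 mm high; inner floor 5 mm above the bench; four bays 67.5 mm square, centred at x, y = +-36 mm, one leg in each
- glue_bottle: white glue bottle with blue cap, 54 mm across, 158 mm tall, standing near the right-hand end of the board; origin under its centre; bystander
- shavings_jar: glass jar, 64 mm across, 96 mm tall, standing behind the tray; origin under its centre; bystander
- brush_pot: pot with brushes, 76 mm across, 220 mm tall, beyond the left-hand end of the board; origin under its centre; bystander
- masking_tape: roll of masking tape lying flat, 104 mm across, 25 mm high; origin under its centre; bystander
- sanding_block: cork sanding block, 64 x 105 x 31 mm, in front of the board; origin under its centre; bystander
Things that resemble listed ones, but are neither listed nor needed, are in the scene too. What is shaped like the part that bears sample_leg_center but orange is not meant.

How it is judged:
On the way, in this order (a step that is already met when the one before it is completed fails the run):
1. with the sample upright between them, both jaws bear on its neck (each with more than 3 N) (contact force between each of caliper_slide, caliper_frame and sample_leg above 3 N and angle between sample_leg_center's own z axis and vertical below 0.1 rad), for 0.2 s.
2. the sample is drawn out through the open mouth, past the jaw tips, with the caliper still at its setting (value of joint caliper_slide between 0.0385 and 0.0415 m and x of sample_leg_center in the frame of fixed_jaw_face below -0.06 m and y of sample_leg_center in the frame of fixed_jaw_face between -0.07 and 0.03 m and z of sample_leg_center in the frame of fixed_jaw_face below 0.06 m), for 0.02 s.
At the end, for the whole second after the job is handed in: the caliper is left at the neck's 40 mm (38.5 to 41.5 mm between the faces) and the sample leg stands upright (within 4.5 degrees) and at rest in the bay it came from, within 15 mm of where it stood at the start (value of joint caliper_slide between 0.0385 and 0.0415 m and distance of sample_leg_center from where it was at the start of the episode below 0.015 m and angle between sample_leg_center's own z axis and vertical below 0.08 rad and linear speed of sample_leg below 0.02 m/s); the robot touches nothing.
It fails at once if the sample leg is squeezed between the jaws with more than 30 N (contact force between caliper_slide and sample_leg above 30 N).
It fails at once if the sample leg is tipped more than 30 degrees (angle between sample_leg_center's own z axis and vertical above 0.52 rad).
It fails at once if a pale leg is shifted more than 20 mm or tipped (distance of any of raw_leg_1_center, raw_leg_2_center, raw_leg_3_center from where it was at the start of the episode above 0.02 m or angle between any of raw_leg_1_center, raw_leg_2_center, raw_leg_3_center's own z axis and vertical above 0.3 rad).
It fails at once if glue bottle, jar, brush pot, tape or sanding block is shifted more than 30 mm or tipped (distance of any of glue_bottle, shavings_jar, brush_pot, masking_tape, sanding_block from where it was at the start of the episode above 0.03 m or angle between any of glue_bottle, shavings_jar, brush_pot, masking_tape, sanding_block's own z axis and vertical above 0.3 rad).
It also fails if it takes over 69 s, if anything falls off the work surface, if the arm or the gripper's body presses on something with over 40 N, if the wrist force passes 120 N, or if a joint passes its speed limit or range.

### The arm

A 6-joint arm with a two-finger parallel gripper is mounted at the origin on a cart in front of the work surface, level with it; the furniture and walls round the work are solid. World frame = base frame: x ahead of the robot, y to its left, z up, the work surface at z = 0. Lengths are in m, angles in rad, forces in N, time in s.
With the tool pointing down it reaches from about 0.35 to 0.95 m from the base axis. Payload 17.4 kg.
Tool frame: the origin (TCP) lies between the finger pads; the fingertips stand ctrl.tips_ahead ahead of it and the grasp point (between the pads) lies 5 mm behind it (ctrl.tips_ahead is the distance from the TCP to the fingertips, in m); z points along the fingers, y is the line along which they close (so a half turn about z gives the same grasp; the last joint's range is limited). The gripper opens to 93 mm and grips with 3 to 60 N. Pads are 15 mm wide; open, the fingers measure 128 mm over their backs; the gripper's body (75 mm by 188 mm) begins 65 mm behind the grasp point.
Start: joints at [1.137, 0.116, 1.442, -0, 1.584, -0.038], TCP at [0.26, 0.623, 0.233] pointing down, gripper open.
Joint ranges: [-2.83, 2.83], [-0.83, 2.19], [0.07, 2.5], [-1.14, 4.28], [0.01, 3], [-2.97, 2.97]. Speed limits (rad/s): [1.89, 1.89, 2.22, 3.14, 3.14, 3.14].

### API

Orientations are given as a rotation vector (axis times angle).
In Python, from rig import telemetry, viewer, order, ctrl gives the robot as it stands.
- The arm moves only by the shell command python3 -m inch 'ROWS' [FORCE]. ROWS is JSON, a list that holds one entry, the list of rows, each a list of 7 numbers: the shift along the world's x, y, z in cm, then the turn, a rotation vector about the world's x, y, z in rad, then the opening, from 0 (shut) to 1 (fully open). In form: [[[dx, dy, dz, ax, ay, az, jaw], ...]]. A call has 1 to 12 rows; each row is the pose to reach, as a shift and turn from the pose commanded when the call began; what a row does not reach only later rows make up. A row lasts 1/12 s, in which the tool goes at most 41.7 mm and 7.16 degrees, less where a joint would pass 70% of its speed; a pose out of reach is approached as far as the arm can. A call with a gripper value outside its range is refused whole. The fingers move at their own pace and stop on an object; FORCE is the grip in N (left out, the last holds). Time passes only in rows, so rows that repeat a pose let the fingers close. It gives the time, the measured TCP pose, the force, the opening and the grip force at its end, in the units of the state.
- telemetry.sense(): the state, without advancing time (a new reading comes with each control period).
- viewer.camera(name): name is "scene" or "top" or "wrist"; returns (picture, depth): 480x640x3 uint8, red, green, blue; 480x640 float32, m along the optical axis (not along the pixel's ray), 0 where there is no reading.
- viewer.camera_model(name): a dict with "intrinsics" (3x3 intrinsics, pixels), "R" (3x3) and "t" (3): a world point X has camera coordinates R X + t. Camera axes: x right, y down, z forward; pixel columns grow to the right and rows downward; lengths in m; the calibration is good to about 2 mm. A picture is of the moment at which its call begins: read the wrist's pose just before it. camera_model takes no time and is no camera call; for the wrist camera it gives the pose at the moment of the call.
- order.hand_in(): hands the job in; it is judged then, once.
The state is a dict: "clock": time; "joint_pos": joint angles; "joint_velocities": joint speeds; "tau": joint torques, N m; "tool_pos": TCP position; "tcp_rot": TCP orientation; "contact_force": force on the tool from outside, world axes, zero at the start; "ft_torque": the same for the moment, N m; "opening": opening from 0.0 (shut) to 1.0 (fully open); "grip_force": force on a finger pad.
Only numpy, scipy, OpenCV 4.12 (cv2) and the standard library are available. Lean on these libraries where they do the work, as an engineer would, in place of code of your own. Each camera call takes 0.05 s, during which the arm holds its last target. There are 200 camera calls.

## Working session

There is one attempt and no reset: what is moved stays moved. The work goes in short steps, Python scripts to look and compute and a shell command to move; the robot and the scene stay as the last step left them, time stands still between calls to the robot, and variables do not carry over. Pictures are saved under pics/ and viewed, at most 12 in all, crops included, and the job is handed in when it is done.

```bash
ls; mkdir -p pics; python3 - <<'E'
from rig import telemetry, viewer, order, ctrl
import cv2,numpy as np
s=telemetry.sense(); print(s['clock'],s['tool_pos'],s['tcp_rot'],s['opening'],ctrl.tips_ahead)
for n in ['scene','top']:
    p,d=viewer.camera(n); m=viewer.camera_model(n)
    cv2.imwrite(f'pics/{n}0.png',p[:,:,::-1]); np.savez(f'{n}0.npz',p=p,d=d,K=m['intrinsics'],R=m['R'],t=m['t'])
    print(n,np.round(m['intrinsics'],1).tolist(),(-np.array(m['R']).T@m['t']).round(3),(d>0).mean())
E
```

```text
pics
0.0 [0.26018667 0.6226537  0.23193528] [-6.17631579e-01 -3.08002858e+00  1.70556198e-03] 0.9973957684658934 0.014
scene [[601.8, 0.0, 310.7], [0.0, 601.8, 243.3], [0.0, 0.0, 1.0]] [-0.201 -1.282  0.747] 0.995927734375
top [[611.9, 0.0, 319.3], [0.0, 611.9, 239.0], [0.0, 0.0, 1.0]] [ 0.314 -0.026  1.48 ] 0.99599609375
```

View pics/scene0.png

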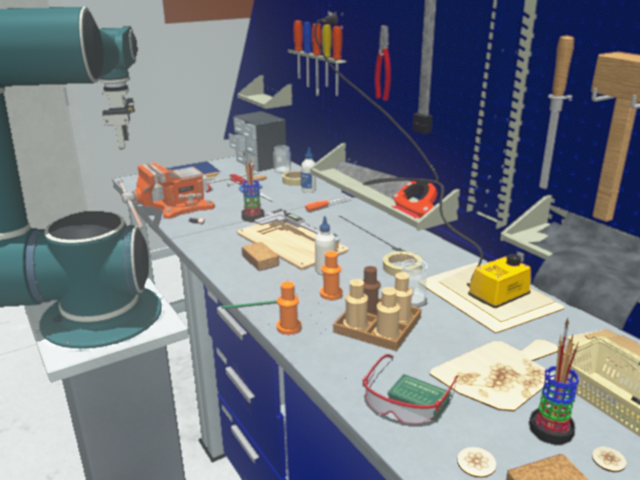

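View pics/top0.png

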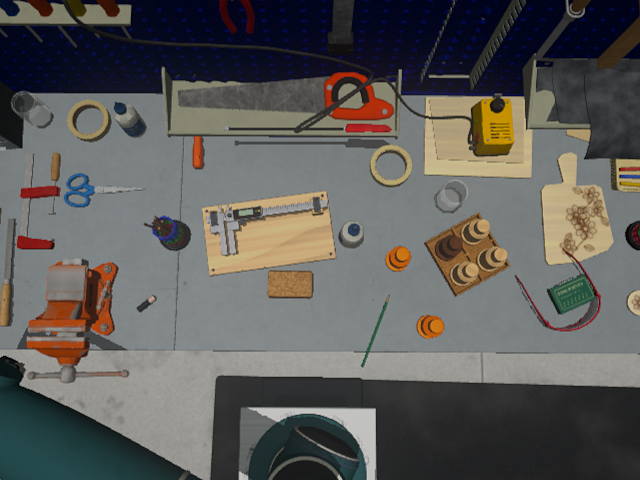

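The scene view shows the dark leg at (371,285) among three pale ones. The orange look-alikes are at (288,307) and (331,275). In the top view:
- Dark leg: about (450,246), in the tray's upper-left bay.
- Orange decoys: (398,258) and (430,326), not meant.
- Pale legs: (480,229), (493,257) and (465,272).
- Caliper: on its board at about (270,233), jaws near (230,238).

I choose the brown leg at (450,246) and check it in a crop.

```bash
cat > h.py <<'E'
import numpy as np,cv2
def load(n):
    z=np.load(n+'.npz'); return [z[k] for k in ('p','d','K','R','t')]
def ray(uv,K,R,t,z):
    uv=np.atleast_2d(uv).astype(float); c=-R.T@t
    r=(R.T@np.linalg.inv(K)@np.c_[uv,np.ones(len(uv))].T).T
    return c+r*((z-c[2])/r[:,2])[:,None]
def cloud(d,K,R,t):
    v,u=np.mgrid[:480,:640]; P=np.stack([(u-K[0,2])/K[0,0]*d,(v-K[1,2])/K[1,1]*d,d],-1)
    return (P-t)@R
E
python3 - <<'E'
from h import *
p,d,K,R,t=load('top0'); C=cloud(d,K,R,t); Z=C[...,2]
print('bench z',np.median(Z[270:330,330:360]))
hsv=cv2.cvtColor(p,cv2.COLOR_RGB2HSV)
for name,(u,v) in dict(dark=(450,246),p1=(480,229),p2=(493,257),p3=(465,272)).items():
    w=np.zeros((480,640),bool); w[v-18:v+18,u-18:u+18]=1
    m=w&(Z>.095)&(Z<.13); n,l,st,ce=cv2.connectedComponentsWithStats(m.astype(np.uint8))
    for i in range(1,n):
        if st[i,4]>40:
            q=C[l==i]; print(name,hsv[l==i].mean(0).round(),st[i].tolist(),np.median(q[:,2]).round(4),((q.min(0)+q.max(0))/2).round(4),(q.max(0)-q.min(0)).round(3))
# board
X=C[...,0];Y=C[...,1]
w=np.zeros((480,640),bool); w[180:285,195:342]=1
m=w&(Z>.006)&(Z<.08); m[268:]=0
n,l,st,ce=cv2.connectedComponentsWithStats(m.astype(np.uint8)); i=1+st[1:,4].argmax()
cnt=max(cv2.findContours((l==i).astype(np.uint8),0,1)[0],key=cv2.contourArea)
q=C[l==i]; print('board z',np.median(q[:,2]))
box=cv2.boxPoints(cv2.minAreaRect(cnt)); B=ray(box,K,R,t,.012);print(box.round(1).tolist(),B.round(4).tolist(),B.mean(0),np.linalg.norm(B-np.roll(B,1,0),axis=1))
w[:]=0; w[208:300,418:515]=1
m=w&(Z>.010)&(Z<.2);n,l,st,ce=cv2.connectedComponentsWithStats(m.astype(np.uint8)); i=1+st[1:,4].argmax()
cnt=max(cv2.findContours((l==i).astype(np.uint8),0,1)[0],key=cv2.contourArea)
box=cv2.boxPoints(cv2.minAreaRect(cnt)); B=ray(box,K,R,t,.024);print('tray',box.round(1).tolist(),B.round(4).tolist(),B.mean(0),np.linalg.norm(B-np.roll(B,1,0),axis=1))
# heights map of bystanders
for nm,(u,v) in dict(glue=(351,234),jar=(450,195),pot=(170,233),block=(290,284)).items():
    q=C[v-4:v+5,u-4:u+5].reshape(-1,3);print(nm,np.median(q,0).round(3))
a=cv2.resize(p[185:280,195:345],None,fx=5,fy=5,interpolation=2)[:,:,::-1]
b=cv2.resize(p[205:300,418:518],None,fx=2.4,fy=2.4,interpolation=2)[:,:,::-1]
out=np.zeros((475,750,3),np.uint8); out[:]=a; cv2.imwrite('pics/c1.png',out); cv2.imwrite('pics/c2.png',b)
E
```

```text
bench z -0.0014135752334062202
dark [ 11. 131.  80.] [448, 237, 15, 14, 163] 0.1146 [ 0.5233 -0.3342  0.109 ] [0.029 0.031 0.027]
p1 [ 17. 115. 166.] [475, 220, 15, 14, 165] 0.1145 [ 0.5627 -0.3967  0.1082] [0.03  0.03  0.026]
p2 [ 18. 114. 164.] [491, 249, 17, 14, 169] 0.1147 [ 0.497  -0.4338  0.1101] [0.028 0.031 0.029]
p3 [ 17. 117. 173.] [464, 264, 15, 14, 162] 0.1151 [ 0.4622 -0.3677  0.1098] [0.028 0.03  0.027]
board z 0.011674259977691314
[[200.10000610351562, 207.3000030517578], [326.8999938964844, 190.5], [335.8999938964844, 258.70001220703125], [209.10000610351562, 275.5]] [[0.6232, 0.266, 0.012], [0.6677, -0.0441, 0.012], [0.4987, -0.0669, 0.012], [0.4558, 0.2379, 0.012]] [0.56136939 0.09822073 0.012     ] [0.16972353 0.3132878  0.17045599 0.30780893]
tray [[424.1000061035156, 242.0], [482.29998779296875, 209.5], [513.2000122070312, 264.6000061035156], [455.0, 297.20001220703125]] [[0.5393, -0.2789, 0.024], [0.6204, -0.4217, 0.024], [0.4863, -0.491, 0.024], [0.4075, -0.3496, 0.024]] [ 0.5133902  -0.38526852  0.024     ] [0.14958953 0.16421635 0.1509324  0.16187362]
glue [ 0.541 -0.097  0.121]
jar [ 0.661 -0.347  0.006]
pot [0.548 0.318 0.098]
block [0.435 0.042 0.03 ]
```

View pics/c1.png

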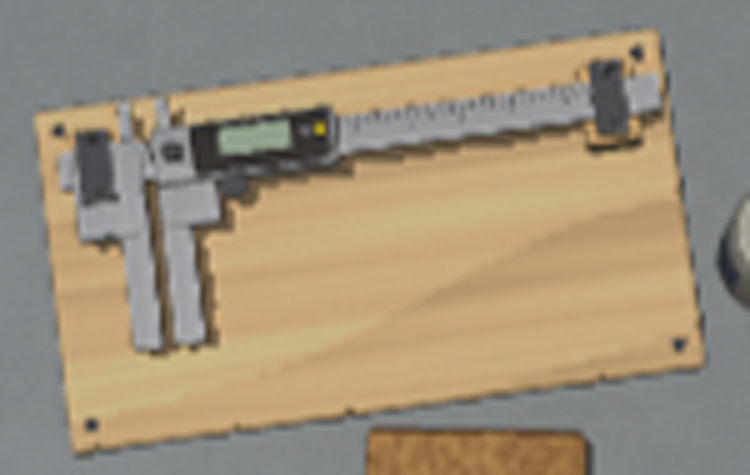

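View pics/c2.png

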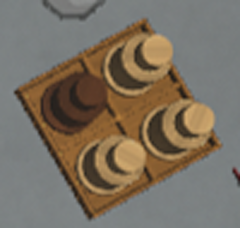

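The crops confirm the choice: the dark brown leg is alone in its bay, with its spigot top at full-frame (455,243). The caliper is nearly shut: jaw tips near crop (150,345) and (190,340), read-out near (265,137). The leg tops read 114 mm against 117 expected, and the board 170 x 310 fits. I move the wrist camera over the caliper.

```bash
python3 -m inch '[[[2,-4,3,0,0,-0.1,1],[5,-9,4,0,0,-0.2,1],[7,-13,4,0,0,-0.3,1],[9,-17,4,0,0,-0.4,1],[11,-21,4,0,0,-0.5,1],[13,-25,4,0,0,-0.6,1],[15,-29,4,0,0,-0.7,1],[17,-33,4,0,0,-0.8,1],[19,-37,4,0,0,-0.9,1],[21,-41,4,0,0,-1.0,1],[22,-45,4,0,0,-1.03,1],[23,-48,4,0,0,-1.03,1]]]' && python3 - <<'E'
from rig import telemetry, viewer
import cv2,numpy as np
m=viewer.camera_model('wrist'); p,d=viewer.camera('wrist'); s=telemetry.sense()
cv2.imwrite('pics/w1.png',p[:,:,::-1]); np.savez('w1.npz',p=p,d=d,K=m['intrinsics'],R=m['R'],t=m['t'])
print(s['clock'],s['tool_pos'],s['tcp_rot'],s['joint_velocities'],-np.array(m['R']).T@m['t'],np.array(m['R'])[2])
E
```

```text
clock: 1.1
tool_pos: [0.4763, 0.1798, 0.2724]
tcp_rot: [-2.058, -2.374, 0.0]
contact_force: [1.7, 0.2, -0.3]
opening: 1.001
grip_force: 0.0
1.15 [0.47823019 0.1743469  0.27241455] [ 2.05841220e+00  2.37075810e+00 -2.29737258e-03] [ 0.10894287  0.01019989 -0.00510641  0.01216259 -0.00053362  0.14803317] [0.4664053  0.24635445 0.4230964 ] [ 0.03424291 -0.24207467 -0.96965317]
```

View pics/w1.png

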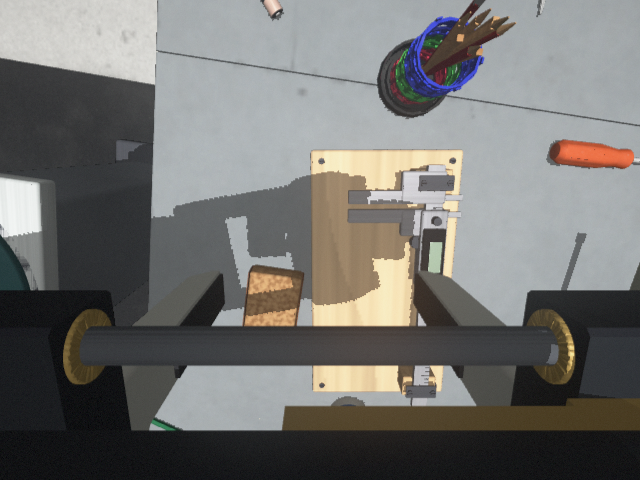

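The wrist view shows the jaws from (348,197) and (348,215), running right to the beam near x=432. The read-out is at (435,255), the brush pot at (430,70) and the cork block at (273,297). The arm was still settling, so I retake it and measure with depth.

```bash
python3 - <<'E'
from rig import telemetry, viewer
import cv2,numpy as np
from h import *
m=viewer.camera_model('wrist'); s=telemetry.sense(); p,d=viewer.camera('wrist')
np.savez('w2.npz',p=p,d=d,K=m['intrinsics'],R=m['R'],t=m['t'])
print(s['clock'],s['tool_pos'],s['tcp_rot'],s['joint_pos'].round(3) if hasattr(s['joint_pos'],'round') else s['joint_pos'],np.abs(s['joint_velocities']).max())
C=cloud(d,np.array(m['intrinsics']),np.array(m['R']),np.array(m['t']))
Z=C[...,2]; print('bench',np.median(Z[110:140,250:300]))
w=np.zeros((480,640),bool); w[140:265,300:470]=1
bd=w&(Z>.008)&(Z<.016); print('board z',np.median(Z[bd]))
# board direction: its left edge (front, -x) from fits per row, and top edge (+y end)
q=C[bd]
# long edge: leftmost board pixel per row
rows=[(C[r,np.where(bd[r])[0].min()][:2]) for r in range(165,258)]
rows=np.array(rows); f=np.polyfit(rows[:,1],rows[:,0],1); res=rows[:,0]-np.polyval(f,rows[:,1]); k=abs(res)<.003
f=np.polyfit(rows[k,1],rows[k,0],1); th=-np.arctan(f[0]); print('theta deg',np.degrees(th),f,k.sum())
ex=np.array([np.cos(th),np.sin(th)]);ey=np.array([-np.sin(th),np.cos(th)])
xf=np.median(rows[k]@ex)
cols=np.array([C[np.where(bd[:,c])[0].min(),c][:2] for c in range(325,395)]); yt=np.median(cols@ey)
cen=ex*(xf+.085)+ey*(yt-.155); print('board centre',cen,'front x',xf,'left y',yt)
j=(Z>.036)&(Z<.056)&w
P=C[j]; a=P[:,:2]@ex-cen@ex; b=P[:,:2]@ey-cen@ey
print('jaw z',np.median(P[:,2][a<0]))
# jaw free parts: a in -0.04..0
for lo in (-.044,-.034,-.024,-.014,-.004):
    bb=np.sort(b[(a>lo)&(a<lo+.01)]); g=np.diff(bb); i=g.argmax() if len(g) else 0
    print(lo,len(bb),bb[[0,-1]].round(4),'gap',bb[i].round(4),bb[i+1].round(4))
print('tips a min',np.percentile(a[b>0.03],[.3,1,2]).round(4))
bod=w&(Z>.030)&(Z<.07); P=C[bod]; a=P[:,:2]@ex-cen@ex; b=P[:,:2]@ey-cen@ey
for y in (.04,.05,.06): 
    k=abs(b-y)<.004; print('body',y,a[k].min().round(4),a[k].max().round(4),np.median(P[k,2]).round(4))
E
```

```text
1.15 [0.47823019 0.1743469  0.27241455] [ 2.05841220e+00  2.37075810e+00 -2.29737258e-03] [ 0.301 -0.257  1.731 -0.002  1.667  0.16 ] 0.14803316713101186
bench -0.001430033025949407
board z 0.010503905556087191
theta deg 8.386257203242915 [-0.14742207  0.49367155] 93
board centre [0.56483389 0.09999181] front x 0.48837769568255857 left y 0.17154401441813916
jaw z 0.04645406121669763
-0.044 273 [0.0812 0.115 ] gap 0.095 0.1013
-0.034 265 [0.0811 0.115 ] gap 0.095 0.1014
-0.024 264 [0.0812 0.115 ] gap 0.095 0.1013
-0.014 272 [0.0811 0.1148] gap 0.095 0.1013
-0.004 268 [0.0811 0.1149] gap 0.095 0.1012
tips a min [-0.0456 -0.0438 -0.0417]
body 0.04 0.0297 0.0584 0.055
body 0.05 0.0241 0.0583 0.0548
body 0.06 0.0209 0.0581 0.0545
```

Measured in the board frame:
- Fixed face at y=+101 mm, tips at x=-45 mm, board top at 10.5 mm (12 expected), all of which fit the text.
- Opening about 6 mm.
- Board yaw 8.4°.
- Slide body centred at board x=+44 mm.

I'll grip the slide at board y=+30 mm, which is world (0.604, 0.136).

```bash
python3 -m inch '[[[4,-0.3,-3,0,0,0,0.7],[8,-0.5,-6,0,0,0,0.7],[11.4,-0.7,-9,0,0,0,0.7],[11.4,-0.7,-13,0,0,0,0.7],[11.4,-0.7,-17,0,0,0,0.7],[11.4,-0.7,-20,0,0,0,0.7],[11.4,-0.7,-22,0,0,0,0.7],[11.4,-0.7,-23.3,0,0,0,0.7],[11.4,-0.7,-23.3,0,0,0,0.7],[11.4,-0.7,-23.3,0,0,0,0.7]]]' 10; python3 - <<'E'
from rig import telemetry, viewer
import cv2
p,d=viewer.camera('wrist'); cv2.imwrite('pics/w3.png',p[:,:,::-1])
s=telemetry.sense(); print(s['tool_pos'],s['contact_force'])
E
```

```text
clock: 2.03
tool_pos: [0.5902, 0.1751, 0.0404]
tcp_rot: [2.054, 2.377, 0.0]
contact_force: [0.6, 0.4, 0.0]
opening: 0.701
grip_force: 0.0
[0.59077801 0.17524706 0.0414986 ] [-0.20656468 -0.07476463 -0.47336252]
```

View pics/w3.png

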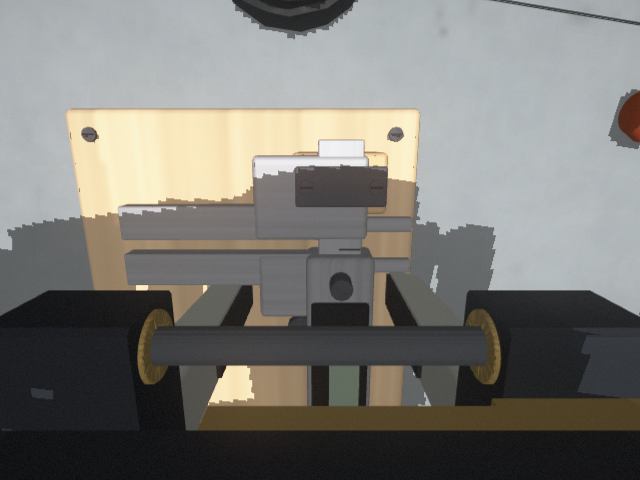

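The pictured tool stopped short of the target: fingers straddle the slide near the jaw root, at (240,290) and (400,290), free of contact. The slide's lock screw is at (341,286). I move 40 mm along the beam, then centre.

```bash
python3 -m inch '[[[0.2,-1.5,0,0,0,0,0.7],[0.5,-3,0,0,0,0,0.7],[0.8,-3.9,-0.1,0,0,0,0.7],[1.4,-3.9,-0.2,0,0,0.005,0.7],[1.4,-3.9,-0.2,0,0,0.005,0.7],[1.4,-3.9,-0.2,0,0,0.005,0.7],[1.4,-3.9,-0.2,0,0,0.005,0.3],[1.4,-3.9,-0.2,0,0,0.005,0.2],[1.4,-3.9,-0.2,0,0,0.005,0.2],[1.4,-3.9,-0.2,0,0,0.005,0.2],[1.4,-3.9,-0.2,0,0,0.005,0.2]]]' 15
```

```text
clock: 3.0
tool_pos: [0.6039, 0.136, 0.0376]
tcp_rot: [-2.048, -2.382, 0.0]
contact_force: [0.2, -1.0, 0.7]
opening: 0.387
grip_force: 0.0
```

```bash
python3 -m inch '[[[0,0,0,0,0,0,0.2],[0,0,0,0,0,0,0.2],[0,0,0,0,0,0,0.2],[0,0,0,0,0,0,0.2],[0,0,0,0,0,0,0.2],[0,0,0,0,0,0,0.2]]]' 15
```

```text
clock: 3.5
tool_pos: [0.6047, 0.136, 0.0377]
tcp_rot: [2.048, 2.381, 0.002]
contact_force: [8.7, 2.3, -4.3]
opening: 0.303
grip_force: 15.0
```

```bash
python3 -m inch '[[[0.05,-0.2,0,0,0,0,0.2],[0.12,-0.6,0,0,0,0,0.2],[0.21,-1.2,0,0,0,0,0.2],[0.3,-1.8,0,0,0,0,0.2],[0.38,-2.4,0,0,0,0,0.2],[0.47,-3,0,0,0,0,0.2],[0.56,-3.6,0,0,0,0,0.2],[0.65,-4.2,0,0,0,0,0.2],[0.74,-4.8,0,0,0,0,0.2],[0.81,-5.3,0,0,0,0,0.2],[0.84,-5.5,0,0,0,0,0.2],[0.84,-5.5,0,0,0,0,0.2]]]' 15
```

```text
clock: 4.5
tool_pos: [0.6129, 0.0805, 0.0377]
tcp_rot: [2.049, 2.381, 0.001]
contact_force: [5.0, -2.5, -2.3]
opening: 0.303
grip_force: 15.0
```

```bash
python3 -m inch '[[[0,0,0,0,0,0,0.5],[0,0,0,0,0,0,0.6],[0,0,0,0,0,0,0.6],[0,0,0,0,0,0,0.6],[0,0,2,0,0,0,0.6],[0,0,6,0,0,0,0.6],[0,0,10,0,0,0,0.6],[0,0,14,0,0,0,0.6],[0,0,18,0,0,0,0.6],[0,0,21,0,0,0,0.6],[0,0,21,0,0,0,0.6]]]' 15; cat > meas.py <<'E'
from rig import telemetry, viewer
import cv2,numpy as np,sys
from h import *
def grab(name):
    m=viewer.camera_model('wrist'); s=telemetry.sense(); p,d=viewer.camera('wrist')
    K,R,t=[np.array(m[k]) for k in('intrinsics','R','t')]
    cv2.imwrite(f'pics/{name}.png',p[:,:,::-1]); np.savez(name+'.npz',p=p,d=d,K=K,R=R,t=t)
    return p,cloud(d,K,R,t),s
th=np.radians(8.39);ex=np.array([np.cos(th),np.sin(th)]);ey=np.array([-np.sin(th),np.cos(th)]);cen=np.array([.5648,.1])
def tob(C): return (C[...,:2]-cen)@ex,(C[...,:2]-cen)@ey
def faces(C,lo=-.042,hi=-.005):
    a,b=tob(C); k=(C[...,2]>.038)&(C[...,2]<.05)&(a>lo)&(a<hi)&(b>-.1)&(b<.14)
    bb=np.sort(b[k]); g=np.diff(bb); i=g.argmax()
    print('jaw pts',k.sum(),'span',bb[[0,-1]].round(4),'faces',bb[i].round(4),bb[i+1].round(4),'open mm',1e3*(bb[i+1]-bb[i]))
E
python3 - <<'E'
from meas import *
p,C,s=grab('w4'); print(s['clock'],s['tool_pos'],s['contact_force']); faces(C)
E
```

```text
clock: 5.42
tool_pos: [0.6137, 0.081, 0.2552]
tcp_rot: [2.045, 2.377, 0.01]
contact_force: [0.5, 0.3, 0.5]
opening: 0.595
grip_force: 0.0
5.4167 [0.61374942 0.08102308 0.25520128] [0.52760218 0.31345976 0.53807569]
jaw pts 1303 span [0.0251 0.1147] faces 0.0385 0.1005 open mm 61.99154065441829
```

```bash
python3 -m inch '[[[-0.9,-4,0,0,0,-0.04,0.6],[-1.8,-8,0,0,0,-0.08,0.6],[-2.7,-12,0,0,0,-0.12,0.6],[-3.6,-16,0,0,0,-0.16,0.6],[-4.5,-20,0,0,0,-0.2,0.6],[-5.4,-24,0,0,0,-0.24,0.6],[-6.3,-28,0,0,0,-0.28,0.6],[-7.2,-32,0,0,0,-0.32,0.6],[-8.2,-36,0,0,0,-0.36,0.6],[-9.2,-40,0,0,0,-0.4,0.6],[-10.2,-44,0,0,0,-0.41,0.6],[-10.8,-47,0,0,0,-0.41,0.6]]]' 15;python3 -m inch '[[[0,0,0,0,0,0,0.6],[0,0,0,0,0,0,0.6],[0,0,0,0,0,0,0.6]]]'; python3 - <<'E'
from meas import *
p,C,s=grab('w5'); print(s['clock'],s['tool_pos'],s['tcp_rot'],s['contact_force'])
Z=C[...,2]; m=(Z>.104)&(Z<.125); hsv=cv2.cvtColor(p,cv2.COLOR_RGB2HSV)
n,l,st,ce=cv2.connectedComponentsWithStats(m.astype(np.uint8))
for i in range(1,n):
    if st[i,4]>150:
        q=C[l==i]; (uv,r)=cv2.minEnclosingCircle(q[:,:2].astype(np.float32)); print(st[i].tolist(),np.median(hsv[l==i],0),np.median(q[:,2]).round(4),np.round(uv,4),round(r,4))
E
```

```text
clock: 6.47
tool_pos: [0.5028, -0.3918, 0.246]
tcp_rot: [-2.491, -1.911, 0.001]
contact_force: [0.2, -0.3, 0.2]
opening: 0.598
grip_force: 0.0
clock: 6.72
tool_pos: [0.5043, -0.3886, 0.2465]
tcp_rot: [-2.489, -1.914, 0.0]
contact_force: [0.1, 0.5, 0.2]
opening: 0.6
grip_force: 0.0
6.7167 [ 0.50434167 -0.38862115  0.2465207 ] [-2.48947303e+00 -1.91360626e+00  1.74993064e-04] [0.09847783 0.48515629 0.17957594]
[228, 0, 43, 24, 754] [ 15. 166. 246.] 0.1103 [ 0.499  -0.2148] 0.0146
[308, 136, 40, 40, 1214] [ 10. 122. 117.] 0.1155 [ 0.5258 -0.3323] 0.015
[60, 140, 45, 39, 1340] [ 11. 192. 150.] 0.1105 [ 0.3397 -0.2852] 0.0157
[245, 199, 39, 38, 1152] [ 17.  94. 146.] 0.1155 [ 0.4643 -0.3663] 0.0151
[374, 202, 40, 39, 1171] [ 17.  91. 142.] 0.1155 [ 0.5643 -0.3955] 0.015
[310, 263, 36, 38, 1069] [ 17.  91. 140.] 0.1155 [ 0.4996 -0.432 ] 0.0152
```

View pics/w5.png

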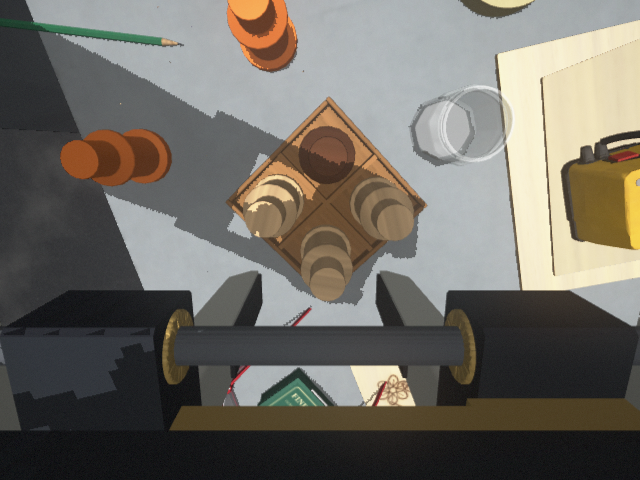

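The wrist view shows the dark leg at (327,155), with pale legs at (265,218), (394,222) and (328,282). The orange ones are outside at (80,158) and (250,8). The dark spigot is at world (0.5258, -0.3323) with its top at about 0.117, and agrees within 3 mm with the top camera. I descend to it.

```bash
python3 -m inch '[[[1,3,-2,0,0,0,0.6],[2.1,5.6,-4,0,0,0,0.6],[2.1,5.6,-7,0,0,0,0.6],[2.1,5.6,-10,0,0,0,0.6],[2.1,5.6,-12.5,0,0,0,0.6],[2.1,5.6,-14,0,0,0,0.6],[2.1,5.6,-14.5,0,0,0,0.6],[2.1,5.6,-14.5,0,0,0,0.6]]]' 25; python3 - <<'E'
from meas import *
p,C,s=grab('w6'); print(s['tool_pos'],s['contact_force'])
E
```

```text
clock: 7.43
tool_pos: [0.5254, -0.3324, 0.1021]
tcp_rot: [-2.489, -1.915, 0.001]
contact_force: [0.3, 0.1, 0.1]
opening: 0.602
grip_force: 0.0
[ 0.52541108 -0.33243884  0.10205408] [0.30232458 0.14801873 0.10309405]
```

View pics/w6.png

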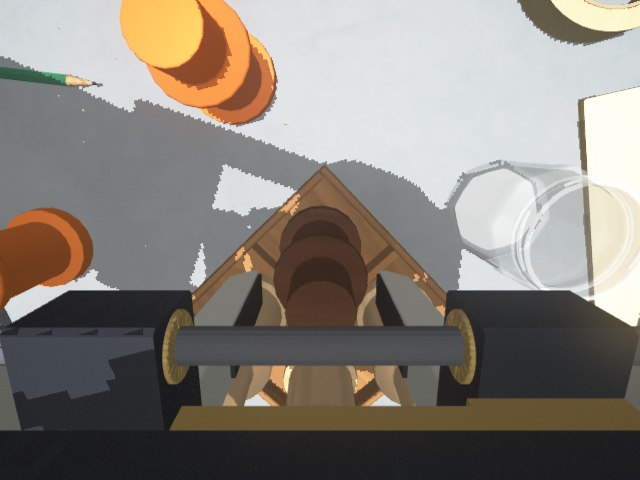

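The picture shows the dark spigot at (322,300) centred between the open fingers at (245,300) and (400,300). Close.

```bash
python3 -m inch '[[[0,0,0,0,0,0,0.2],[0,0,0,0,0,0,0.2],[0,0,0,0,0,0,0.2],[0,0,0,0,0,0,0.2],[0,0,0,0,0,0,0.2],[0,0,0,0,0,0,0.2],[0,0,0,0,0,0,0.2],[0,0,0,0,0,0,0.2],[0,0,0,0,0,0,0.2]]]' 25
```

```text
clock: 8.23
tool_pos: [0.5257, -0.3334, 0.1032]
tcp_rot: [2.49, 1.914, 0.001]
contact_force: [1.5, 0.6, 5.6]
opening: 0.317
grip_force: 25.0
```

```bash
python3 -m inch '[[[0,0,1,0,0,0,0.2],[0,0,3,0,0,0,0.2],[0,0,6,0,0,0,0.2],[0,0,9,0,0,0,0.2],[0,0,12,0,0,0,0.2],[0,0.3,15,0,0,0,0.2],[-0.3,2,17,0,0,0.04,0.2],[-0.7,5,17.5,0,0,0.08,0.2],[-1.2,8.5,17.5,0,0,0.12,0.2],[-1.7,12,17.5,0,0,0.16,0.2],[-2.2,15.5,17.5,0,0,0.2,0.2],[-2.7,19,17.5,0,0,0.24,0.2]]]' 25; python3 -m inch '[[[-0.5,3.5,0,0,0,0.04,0.2],[-1,7,0,0,0,0.08,0.2],[-1.5,10.5,0,0,0,0.12,0.2],[-2,14,0,0,0,0.16,0.2],[-2.5,17.5,0,0,0,0.16,0.2],[-3,21,0,0,0,0.16,0.2],[-3.4,24.5,0,0,0,0.16,0.2],[-3.7,27.5,0,0,0,0.16,0.2],[-3.9,29.5,0,0,0,0.16,0.2],[-3.9,30.5,0,0,0,0.165,0.2],[-3.9,30.5,0,0,0,0.165,0.2],[-3.9,30.5,0,0,0,0.165,0.2]]]'; python3 - <<'E'
from meas import *
p,C,s=grab('w7'); print(s['tool_pos'],s['contact_force'],s['grip_force'],s['clock'])
T=s['tcp_rot']; R=cv2.Rodrigues(np.array(T))[0]; print('tool y deg',np.degrees(np.arctan2(R[1,1],R[0,1])),R[:,2].round(3)); faces(C)
a,b=tob(np.array(s['tool_pos'])); print(a,b)
E
```

```text
clock: 9.23
tool_pos: [0.4975, -0.1417, 0.2777]
tcp_rot: [-2.241, -2.2, 0.0]
contact_force: [-0.2, 0.2, -2.4]
opening: 0.317
grip_force: 25.0
clock: 10.23
tool_pos: [0.4594, 0.1615, 0.2776]
tcp_rot: [-2.054, -2.377, 0.001]
contact_force: [-0.4, 0.1, -3.0]
opening: 0.316
grip_force: 25.0
[0.45936654 0.16148836 0.27757017] [-0.39585002  0.08484445 -3.0031228 ] 24.995805323123932 10.2333
tool y deg 8.353562265230929 [-0.001 -0.001 -1.   ]
jaw pts 964 span [0.0248 0.1145] faces 0.0393 0.1007 open mm 61.435525871200184
-0.09533330220154211 0.07621413517788184
```

```bash
python3 -m inch '[[[0,0,-3,0,0,0,0.2],[0,0,-6.5,0,0,0,0.2],[0,0,-10,0,0,0,0.2],[0,0,-13,0,0,0,0.2],[0,0,-15,0,0,0,0.2],[0,0,-16.2,0,0,0,0.2],[0,0,-16.4,0,0,0,0.2],[0,0,-16.4,0,0,0,0.2],[1.2,0.18,-16.4,0,0,0,0.2],[2.8,0.41,-16.4,0,0,0,0.2],[4.2,0.62,-16.4,0,0,0,0.2],[5.4,0.8,-16.4,0,0,0,0.2]]]' 25
```

```text
clock: 11.28
tool_pos: [0.5152, 0.1698, 0.1159]
tcp_rot: [2.054, 2.375, 0.004]
contact_force: [0.6, 0.0, -4.2]
opening: 0.313
grip_force: 25.0
```

```bash
python3 -m inch '[[[1,0.15,0,0,0,0,0.2],[1.7,0.25,0,0,0,0,0.2],[1.7,0.25,0,0,0,0,0.2],[1.7,0.25,-0.1,0,0,0,0.2],[1.7,0.25,-0.2,0,0,0,0.2],[1.7,0.25,-0.3,0,0,0,0.2],[1.7,0.25,-0.3,0,0,0,0.2]]]' 25; python3 - <<'E'
from meas import *
p,C,s=grab('w8'); print(s['tool_pos'],s['contact_force'],s['clock'])
print(tob(np.array(s['tool_pos'])))
E
```

```text
clock: 11.87
tool_pos: [0.53, 0.1723, 0.1105]
tcp_rot: [-2.054, -2.377, 0.0]
contact_force: [-0.4, -0.6, -2.8]
opening: 0.316
grip_force: 25.0
[0.52998294 0.17227031 0.11051663] [-0.36081128 -0.61304578 -2.75365548] 11.8667
(np.float64(-0.023899449766814518), np.float64(0.07657703136746073))
```

View pics/w8.png

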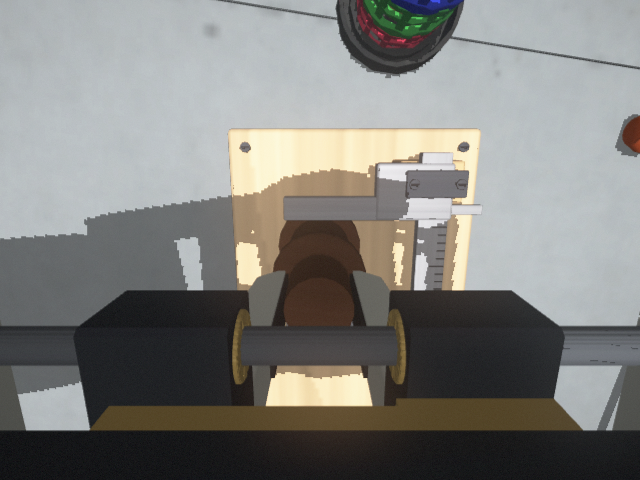

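The sample hangs between the jaws at (318,250), just in front of the fixed jaw (lower edge near row 220). The wrist still carries its weight, so I lower it until it stands.

```bash
python3 -m inch '[[[0,0,-0.05,0,0,0,0.2],[0,0,-0.1,0,0,0,0.2],[0,0,-0.1,0,0,0,0.2],[0,0,-0.1,0,0,0,0.2]]]' 25;  python3 -m inch '[[[0,0,-0.05,0,0,0,0.2],[0,0,-0.05,0,0,0,0.2],[0,0,-0.05,0,0,0,0.2]]]' 25
```

```text
clock: 12.25
tool_pos: [0.5305, 0.1724, 0.1102]
tcp_rot: [2.055, 2.376, 0.001]
contact_force: [-1.6, 0.1, 5.3]
opening: 0.319
grip_force: 25.0
clock: 12.5
tool_pos: [0.5306, 0.1724, 0.1101]
tcp_rot: [2.054, 2.376, 0.001]
contact_force: [-5.4, -0.3, 10.9]
opening: 0.316
grip_force: 25.0
```

```bash
python3 -m inch '[[[0,0,0,0,0,0,0.4],[0,0,0,0,0,0,0.6],[0,0,0,0,0,0,0.6],[0,0,0,0,0,0,0.6],[0,0,0,0,0,0,0.6],[0,0,0,0,0,0,0.6],[0,0,1.5,0,0,0,0.6],[0,0,4,0,0,0,0.6],[0,0,8,0,0,0,0.6],[0.5,-1,11,0,0,0,0.6],[3,-4,13.5,0,0,0,0.6],[5.5,-7,13.5,0,0,0,0.6]]]' 15;  python3 -m inch '[[[2.7,-2.2,0,0,0,0,0.6],[2.7,-2.2,0,0,0,0,0.6],[2.7,-2.2,0,0,0,0,0.6]]]' 15; python3 - <<'E'
from meas import *
p,C,s=grab('w9'); print(s['tool_pos'],s['contact_force'],s['clock']); faces(C,-.044,-.038)
a,b=tob(C);Z=C[...,2]
k=(Z>.112)&(Z<.13)&(abs(a+.02)<.06)&(abs(b-.07)<.06); q=np.c_[a[k],b[k]].astype(np.float32); print('spigot',cv2.minEnclosingCircle(q),np.median(Z[k]))
k=(Z>.04)&(Z<.065)&(a>.0)&(a<.08)&(b<.06)&(b>-.08); 
for y in (0,.01,.02): kk=k&(abs(b-y)<.003); print(y,a[kk].min(),a[kk].max())
E
```

```text
clock: 13.5
tool_pos: [0.5855, 0.1038, 0.25]
tcp_rot: [2.048, 2.376, 0.009]
contact_force: [0.3, 1.0, 0.2]
opening: 0.602
grip_force: 0.0
clock: 13.75
tool_pos: [0.6122, 0.0802, 0.2433]
tcp_rot: [-2.057, -2.374, 0.001]
contact_force: [-1.0, 0.5, -0.3]
opening: 0.602
grip_force: 0.0
[0.61217126 0.08023917 0.24329131] [-0.96927586  0.46529023 -0.27594368] 13.75
jaw pts 154 span [0.0248 0.1139] faces 0.0386 0.1073 open mm 68.72039170418623
spigot ((-0.023547722026705742, 0.07781337201595306), 0.015130957588553429) 0.12247397379240094
0 0.021603048800332314 0.057895888486759195
0.01 0.01059587329114289 0.057809523145963465
0.02 0.010703758922361613 0.057713618477646
```

```bash
python3 -m inch '[[[0.05,0,-4,0,0,0,0.6],[0.05,0,-8,0,0,0,0.6],[0.05,0,-12,0,0,0,0.6],[0.05,0,-16,0,0,0,0.6],[0.05,0,-19,0,0,0,0.6],[0.05,0,-20.5,0,0,0,0.6],[0.05,0,-20.5,0,0,0,0.5],[0.05,0,-20.5,0,0,0,0.2],[0.05,0,-20.5,0,0,0,0.2],[0.05,0,-20.5,0,0,0,0.2],[0.05,0,-20.5,0,0,0,0.2],[0.05,0,-20.5,0,0,0,0.2]]]' 12;  python3 -m inch '[[[0,0,0,0,0,0,0.2],[0,0,0,0,0,0,0.2],[0,0,0,0,0,0,0.2],[0,0,0,0,0,0,0.2]]]' 12
```

```text
clock: 14.8
tool_pos: [0.6128, 0.0816, 0.0408]
tcp_rot: [2.054, 2.375, 0.003]
contact_force: [-0.3, 2.1, 7.9]
opening: 0.303
grip_force: 12.0
clock: 15.13
tool_pos: [0.6128, 0.0816, 0.0408]
tcp_rot: [2.054, 2.375, 0.003]
contact_force: [-0.9, 1.4, 7.3]
opening: 0.3
grip_force: 12.0
```

```bash
python3 -m inch '[[[-0.02,0.1,0,0,0,0,0.2],[-0.04,0.25,0,0,0,0,0.2],[-0.07,0.45,0,0,0,0,0.2],[-0.1,0.7,0,0,0,0,0.2],[-0.14,0.95,0,0,0,0,0.2],[-0.18,1.2,0,0,0,0,0.2],[-0.21,1.4,0,0,0,0,0.2],[-0.24,1.6,0,0,0,0,0.2],[-0.26,1.75,0,0,0,0,0.2],[-0.26,1.78,0,0,0,0,0.2],[-0.26,1.78,0,0,0,0,0.2]]]' 12; python3 -m inch '[[[-0.01,0.05,0,0,0,0,0.2],[-0.02,0.1,0,0,0,0,0.2],[-0.02,0.1,0,0,0,0,0.2],[-0.02,0.1,0,0,0,0,0.2]]]' 12; python3 - <<'E'
from meas import *
p,C,s=grab('w10'); print(s['tool_pos'],s['contact_force'],s['clock']); print(tob(np.array(s['tool_pos'])))
a,b=tob(C);Z=C[...,2]
k=(Z>.112)&(Z<.13)&(abs(a+.02)<.06)&(abs(b-.07)<.06); q=np.c_[a[k],b[k]].astype(np.float32); print('spigot',cv2.minEnclosingCircle(q) if k.sum() else 0)
E
```

```text
clock: 16.05
tool_pos: [0.6102, 0.0991, 0.0408]
tcp_rot: [2.054, 2.375, 0.002]
contact_force: [-1.0, -2.2, 7.9]
opening: 0.301
grip_force: 12.0
clock: 16.38
tool_pos: [0.6101, 0.1, 0.0408]
tcp_rot: [2.054, 2.375, 0.002]
contact_force: [-0.6, -2.5, 7.1]
opening: 0.302
grip_force: 12.0
[0.61006404 0.09997474 0.0408034 ] [-0.61999683 -2.52421001  7.13496766] 16.3833
(np.float64(0.044775925553353364), np.float64(-0.006629482947350379))
spigot ((0.009146757423877716, 0.049666278064250946), 0.044439367949962616)
```

```bash
python3 -m inch '[[[-0.01,0.04,0,0,0,0,0.2],[-0.01,0.08,0,0,0,0,0.2],[-0.02,0.12,0,0,0,0,0.2],[-0.02,0.15,0,0,0,0,0.2],[-0.02,0.15,0,0,0,0,0.2]]]' 12; python3 -m inch '[[[-0.01,0.03,0,0,0,0,0.2],[-0.01,0.05,0,0,0,0,0.2],[-0.01,0.05,0,0,0,0,0.2]]]' 12
```

```text
clock: 16.85
tool_pos: [0.6099, 0.1013, 0.0408]
tcp_rot: [2.053, 2.375, 0.002]
contact_force: [0.1, -5.2, 7.8]
opening: 0.301
grip_force: 12.0
clock: 17.1
tool_pos: [0.6098, 0.1018, 0.0408]
tcp_rot: [2.053, 2.375, 0.002]
contact_force: [-0.7, -3.6, 7.5]
opening: 0.301
grip_force: 12.0
```

```bash
python3 -m inch '[[[0,0.02,0,0,0,0,0.2],[-0.01,0.04,0,0,0,0,0.2],[-0.01,0.04,0,0,0,0,0.2]]]' 12; python3 -m inch '[[[0,0.02,0,0,0,0,0.2],[-0.01,0.04,0,0,0,0,0.2],[-0.01,0.04,0,0,0,0,0.2]]]' 12;
```

```text
clock: 17.35
tool_pos: [0.6097, 0.1022, 0.0408]
tcp_rot: [2.053, 2.375, 0.002]
contact_force: [1.1, -4.0, 7.3]
opening: 0.299
grip_force: 12.0
clock: 17.6
tool_pos: [0.6097, 0.1026, 0.0408]
tcp_rot: [2.053, 2.374, 0.002]
contact_force: [0.6, -4.5, 5.8]
opening: 0.301
grip_force: 12.0
```

```bash
python3 -m inch '[[[0,0.02,0,0,0,0,0.2],[0,0.03,0,0,0,0,0.2],[0,0.03,0,0,0,0,0.2]]]' 12; python3 -m inch '[[[0,0.02,0,0,0,0,0.2],[0,0.03,0,0,0,0,0.2],[0,0.03,0,0,0,0,0.2]]]' 12;
```

```text
clock: 17.85
tool_pos: [0.6096, 0.1029, 0.0408]
tcp_rot: [2.053, 2.375, 0.002]
contact_force: [0.2, -4.2, 7.7]
opening: 0.304
grip_force: 12.0
clock: 18.1
tool_pos: [0.6096, 0.1031, 0.0408]
tcp_rot: [2.053, 2.375, 0.002]
contact_force: [0.4, -4.0, 7.3]
opening: 0.299
grip_force: 12.0
```

```bash
python3 -m inch '[[[0,0.02,0,0,0,0,0.2],[0,0.03,0,0,0,0,0.2],[0,0.03,0,0,0,0,0.2]]]' 12; python3 -m inch '[[[0,0.02,0,0,0,0,0.2],[0,0.03,0,0,0,0,0.2],[0,0.03,0,0,0,0,0.2]]]' 12; python3 - <<'E'
from meas import *
p,C,s=grab('w11'); print(s['tool_pos'],s['contact_force'],s['clock']); print(tob(np.array(s['tool_pos'])))
E
```

```text
clock: 18.35
tool_pos: [0.6096, 0.1035, 0.0408]
tcp_rot: [2.053, 2.375, 0.002]
contact_force: [-0.8, -5.0, 7.4]
opening: 0.3
grip_force: 12.0
clock: 18.6
tool_pos: [0.6095, 0.1037, 0.0408]
tcp_rot: [2.053, 2.375, 0.002]
contact_force: [-1.7, -4.0, 7.6]
opening: 0.297
grip_force: 12.0
[0.60954472 0.10369033 0.0408289 ] [-1.72372229 -3.95175384  7.56694094] 18.6
(np.float64(0.044804312074676916), np.float64(-0.0028778813939194705))
```

View pics/w11.png

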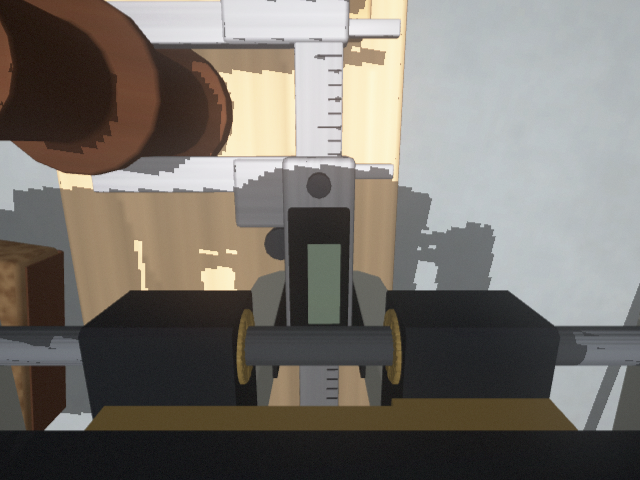

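The view shows the fixed jaw's lower edge near row 43, the moving jaw's upper edge near row 157 and the sample on the left at (100,90). I work out the gap from this frame's depth.

```bash
python3 - <<'E'
from meas import *
p,d,K,R,t=load('w11'); C=cloud(d,K,R,t); a,b=tob(C); Z=C[...,2]
for lo in (-.045,-.04,-.002,.004,.010,.016,.022):
    k=(Z>.036)&(Z<.052)&(a>lo)&(a<lo+.006)&(b>0)&(b<.13); bb=np.sort(b[k]); g=np.diff(bb); i=g.argmax(); print(lo,k.sum(),bb[i].round(4),bb[i+1].round(4),(g[i]*1e3).round(2),np.median(Z[k]).round(4))
E
```

```text
-0.045 270 0.054 0.0542 0.27 0.0465
-0.04 313 0.0547 0.055 0.28 0.0466
-0.002 1346 0.0608 0.1003 39.5 0.0465
0.004 1325 0.0608 0.1003 39.53 0.0465
0.01 1796 0.0608 0.1003 39.52 0.0474
0.016 2077 0.0608 0.1003 39.55 0.0475
0.022 2480 0.0608 0.1003 39.57 0.0473
```

The gap reads 39.5 mm, so the neck is in, but the pads may be slipping at 12 N. I raise the grip and press in small steps.

```bash
python3 -m inch '[[[0,0,0,0,0,0,0.2],[0,0,0,0,0,0,0.2],[0,0.02,0,0,0,0,0.2],[0,0.02,0,0,0,0,0.2]]]' 25; python3 -m inch '[[[0,0.02,0,0,0,0,0.2],[0,0.02,0,0,0,0,0.2]]]' 25
```

```text
clock: 18.98
tool_pos: [0.6095, 0.1038, 0.0408]
tcp_rot: [2.053, 2.375, 0.001]
contact_force: [-2.4, -5.6, 7.6]
opening: 0.299
grip_force: 25.0
clock: 19.15
tool_pos: [0.6095, 0.1039, 0.0408]
tcp_rot: [2.053, 2.374, 0.001]
contact_force: [-2.3, -6.6, 8.4]
opening: 0.299
grip_force: 25.0
```

```bash
python3 -m inch '[[[0,0.03,0,0,0,0,0.2],[0,0.03,0,0,0,0,0.2]]]' 25; python3 -m inch '[[[0,0.03,0,0,0,0,0.2],[0,0.03,0,0,0,0,0.2]]]' 25;  python3 -m inch '[[[0,0.03,0,0,0,0,0.2],[0,0.03,0,0,0,0,0.2]]]' 25
```

```text
clock: 19.32
tool_pos: [0.6095, 0.1039, 0.0408]
tcp_rot: [2.053, 2.374, 0.0]
contact_force: [-1.7, -10.1, 8.6]
opening: 0.301
grip_force: 25.0
clock: 19.48
tool_pos: [0.6095, 0.104, 0.0408]
tcp_rot: [2.053, 2.374, -0.0]
contact_force: [-2.2, -9.8, 9.0]
opening: 0.299
grip_force: 25.0
clock: 19.65
tool_pos: [0.6095, 0.1041, 0.0408]
tcp_rot: [2.053, 2.374, -0.001]
contact_force: [-1.2, -13.4, 8.1]
opening: 0.296
grip_force: 25.0
```

About 10 N bears on the neck now. I hold for 0.4 s, ease back the arm's push while still gripping, then let go.

```bash
python3 -m inch '[[[0,0,0,0,0,0,0.2],[0,0,0,0,0,0,0.2],[0,0,0,0,0,0,0.2],[0,0,0,0,0,0,0.2],[0,0,0,0,0,0,0.2]]]' 25; python3 -m inch '[[[0,-0.03,0,0,0,0,0.2],[0,-0.06,0,0,0,0,0.2],[0,-0.08,0,0,0,0,0.2],[0,-0.08,0,0,0,0,0.2]]]' 25
```

```text
clock: 20.07
tool_pos: [0.6095, 0.1041, 0.0408]
tcp_rot: [2.053, 2.374, -0.0]
contact_force: [-1.5, -12.6, 9.2]
opening: 0.297
grip_force: 25.0
clock: 20.4
tool_pos: [0.6095, 0.104, 0.0408]
tcp_rot: [2.054, 2.374, 0.001]
contact_force: [-1.8, -7.0, 8.2]
opening: 0.295
grip_force: 25.0
```

```bash
python3 -m inch '[[[0,-0.03,0,0,0,0,0.2],[0,-0.06,0,0,0,0,0.2],[0,-0.06,0,0,0,0,0.2]]]' 25; python3 -m inch '[[[0,0,0,0,0,0,0.4],[0,0,0,0,0,0,0.6],[0,0,0,0,0,0,0.6],[0,0,0,0,0,0,0.6],[0,0,0,0,0,0,0.6],[0,0,0,0,0,0,0.6],[0,0,2,0,0,0,0.6],[0,0,6,0,0,0,0.6],[0,0,10,0,0,0,0.6],[0,0,14,0,0,0,0.6],[0,0,18,0,0,0,0.6],[0,0,20,0,0,0,0.6]]]' 25;  python3 -m inch '[[[0,-1,0.5,0,0,0,0.6],[0,-1.5,0.5,0,0,0,0.6],[0,-1.5,0.5,0,0,0,0.6]]]'; python3 - <<'E'
from meas import *
p,C,s=grab('w12'); print(s['tool_pos'],s['contact_force'],s['clock']); faces(C,0,.02)
a,b=tob(C);Z=C[...,2]
k=(Z>.112)&(Z<.13)&(abs(a+.02)<.06)&(abs(b-.07)<.06); q=np.c_[a[k],b[k]].astype(np.float32); print('spigot',cv2.minEnclosingCircle(q),np.median(Z[k]))
E
```

```text
clock: 20.65
tool_pos: [0.6095, 0.1038, 0.0408]
tcp_rot: [2.054, 2.375, 0.002]
contact_force: [-0.5, -2.3, 7.8]
opening: 0.298
grip_force: 25.0
clock: 21.65
tool_pos: [0.6093, 0.1042, 0.2447]
tcp_rot: [2.052, 2.374, 0.006]
contact_force: [0.3, 0.1, 1.2]
opening: 0.601
grip_force: 0.0
clock: 21.9
tool_pos: [0.6085, 0.088, 0.2426]
tcp_rot: [-2.055, -2.375, 0.002]
contact_force: [-0.7, 0.2, -0.7]
opening: 0.6
grip_force: 0.0
[0.60846213 0.0879942  0.24264498] [-0.73022938  0.22204778 -0.74651709] 21.9
jaw pts 1215 span [0.0328 0.1348] faces 0.0609 0.1005 open mm 39.60014629800703
spigot ((-0.023948553949594498, 0.08066308498382568), 0.015250999480485916) 0.12246766194035424
```

The caliper holds at 39.6 mm with the sample at board (-24, +80.7) mm, exactly a neck radius from the fixed face. Now I regrasp the spigot.

```bash
python3 -m inch '[[[-2.6,3,0,0,0,0,0.6],[-5.2,6,0,0,0,0,0.6],[-7.9,8.8,-1,0,0,0,0.6],[-7.9,8.8,-4,0,0,0,0.6],[-7.9,8.8,-8,0,0,0,0.6],[-7.9,8.8,-11,0,0,0,0.6],[-7.9,8.8,-12.8,0,0,0,0.6],[-7.9,8.8,-13.2,0,0,0,0.6],[-7.9,8.8,-13.2,0,0,0,0.6],[-7.9,8.8,-13.2,0,0,0,0.6]]]' 10; python3 - <<'E'
from meas import *
s=telemetry.sense(); print(tob(np.array(s['tool_pos'])),s['tool_pos'])
E
```

```text
clock: 22.78
tool_pos: [0.5299, 0.1771, 0.1125]
tcp_rot: [-2.055, -2.376, 0.0]
contact_force: [0.7, 0.3, 0.8]
opening: 0.596
grip_force: 0.0
(np.float64(-0.023320590853507902), np.float64(0.08140862002599482)) [0.52985063 0.17713465 0.11248479]
```

```bash
python3 -m inch '[[[0,0,0,0,0,0,0.2],[0,0,0,0,0,0,0.2],[0,0,0,0,0,0,0.2],[0,0,0,0,0,0,0.2],[0,0,0,0,0,0,0.2],[0,0,0,0,0,0,0.2],[0,0,0,0,0,0,0.2],[0,0,0,0,0,0,0.2],[0,0,0,0,0,0,0.2]]]' 20
```

```text
clock: 23.53
tool_pos: [0.5299, 0.1771, 0.1126]
tcp_rot: [2.055, 2.376, 0.001]
contact_force: [-1.4, -0.2, 5.7]
opening: 0.319
grip_force: 20.0
```

```bash
python3 -m inch '[[[0,0,0.1,0,0,0,0.2],[0,0,0.2,0,0,0,0.2],[-0.2,-0.03,0.2,0,0,0,0.2],[-0.5,-0.07,0.2,0,0,0,0.2],[-0.9,-0.13,0.2,0,0,0,0.2],[-1.4,-0.21,0.2,0,0,0,0.2],[-2,-0.29,0.2,0,0,0,0.2],[-2.7,-0.4,0.2,0,0,0,0.2],[-3.5,-0.52,0.2,0,0,0,0.2],[-4.3,-0.63,0.2,0,0,0,0.2],[-5.1,-0.75,0.2,0,0,0,0.2],[-5.9,-0.87,0.2,0,0,0,0.2]]]' 20;  python3 -m inch '[[[-0.3,-0.04,0,0,0,0,0.2],[-0.3,-0.04,0,0,0,0,0.2]]]'; python3 - <<'E'
from meas import *
p,C,s=grab('w13'); print(s['tool_pos'],s['contact_force'],s['clock']); print(tob(np.array(s['tool_pos'])));faces(C,0,.03);faces(C)
E
```

```text
clock: 24.53
tool_pos: [0.4697, 0.1682, 0.114]
tcp_rot: [-2.055, -2.376, 0.0]
contact_force: [0.2, 1.1, -2.1]
opening: 0.316
grip_force: 20.0
clock: 24.7
tool_pos: [0.4671, 0.1679, 0.1142]
tcp_rot: [2.054, 2.377, 0.0]
contact_force: [-0.2, 0.1, -3.2]
opening: 0.32
grip_force: 20.0
[0.46705366 0.1679251  0.11420936] [-0.24032107  0.1177512  -3.20701357] 24.7
(np.float64(-0.08678925992438674), np.float64(0.08146035826687321))
jaw pts 2832 span [0.059  0.1352] faces 0.0616 0.1008 open mm 39.192404100383946
jaw pts 1847 span [0.0589 0.115 ] faces 0.0616 0.1007 open mm 39.15989549456261
```

The sample is out past the tips, and the caliper reads about 39.2-39.6 mm. I lift over the bottle and return to the tray.

```bash
python3 -m inch '[[[0,0,1,0,0,0,0.2],[0,0,4,0,0,0,0.2],[0,0,8,0,0,0,0.2],[0,0,12,0,0,0,0.2],[0,0,15.5,0,0,0,0.2],[0.2,-1,17,0,0,0,0.2],[0.5,-4,17,0,0,-0.04,0.2],[0.9,-7.5,17,0,0,-0.08,0.2],[1.3,-11,17,0,0,-0.12,0.2],[1.7,-14.5,17,0,0,-0.16,0.2],[2.1,-18,17,0,0,-0.2,0.2],[2.5,-21.5,17,0,0,-0.24,0.2]]]' 20; python3 -m inch '[[[0.4,-3.5,0,0,0,-0.04,0.2],[0.8,-7,0,0,0,-0.08,0.2],[1.2,-10.5,0,0,0,-0.12,0.2],[1.6,-14,0,0,0,-0.16,0.2],[2,-17.5,0,0,0,-0.16,0.2],[2.4,-21,0,0,0,-0.17,0.2],[2.8,-24,0,0,0,-0.17,0.2],[3.2,-26.5,0,0,0,-0.17,0.2],[3.4,-28.2,0,0,0,-0.17,0.2],[3.4,-28.6,0,0,0,-0.17,0.2],[3.4,-28.6,0,0,0,-0.17,0.2],[3.4,-28.6,0,0,0,-0.17,0.2]]]'
```

```text
clock: 25.75
tool_pos: [0.4925, -0.0493, 0.2837]
tcp_rot: [-2.326, -2.111, 0.001]
contact_force: [0.1, -0.8, -2.4]
opening: 0.32
grip_force: 20.0
clock: 26.75
tool_pos: [0.5266, -0.3325, 0.2839]
tcp_rot: [-2.495, -1.908, -0.0]
contact_force: [0.5, -0.6, -2.1]
opening: 0.318
grip_force: 20.0
```

```bash
python3 -m inch '[[[-0.1,-0.05,-3,0,0,0,0.2],[-0.1,-0.05,-6.5,0,0,0,0.2],[-0.1,-0.05,-9.5,0,0,0,0.2],[-0.1,-0.05,-12,0,0,0,0.2],[-0.1,-0.05,-14,0,0,0,0.2],[-0.1,-0.05,-15.5,0,0,0,0.2],[-0.1,-0.05,-16.5,0,0,0,0.2],[-0.1,-0.05,-17.2,0,0,0,0.2],[-0.1,-0.05,-17.5,0,0,0,0.2],[-0.1,-0.05,-17.5,0,0,0,0.2]]]' 20; python3 -m inch '[[[0,0,-0.1,0,0,0,0.2],[0,0,-0.2,0,0,0,0.2],[0,0,-0.2,0,0,0,0.2]]]'
```

```text
clock: 27.58
tool_pos: [0.5259, -0.3334, 0.1093]
tcp_rot: [2.495, 1.909, 0.0]
contact_force: [0.1, 0.2, -1.7]
opening: 0.319
grip_force: 20.0
clock: 27.83
tool_pos: [0.5259, -0.3337, 0.1076]
tcp_rot: [2.495, 1.908, 0.0]
contact_force: [0.1, -0.2, -2.7]
opening: 0.321
grip_force: 20.0
```

```bash
python3 -m inch '[[[0,0,-0.05,0,0,0,0.2],[0,0,-0.1,0,0,0,0.2],[0,0,-0.1,0,0,0,0.2]]]'; python3 -m inch '[[[0,0,-0.05,0,0,0,0.2],[0,0,-0.1,0,0,0,0.2],[0,0,-0.1,0,0,0,0.2]]]'
```

```text
clock: 28.08
tool_pos: [0.5257, -0.3335, 0.1061]
tcp_rot: [2.495, 1.908, 0.0]
contact_force: [-0.9, 0.1, -2.8]
opening: 0.319
grip_force: 20.0
clock: 28.33
tool_pos: [0.5259, -0.3336, 0.1057]
tcp_rot: [2.495, 1.908, 0.001]
contact_force: [-1.6, 0.8, 4.8]
opening: 0.32
grip_force: 20.0
```

It stands (the weight is off the wrist). Release, lift, and look at the leg and then the caliper from above.

```bash
python3 -m inch '[[[0,0,0,0,0,0,0.4],[0,0,0,0,0,0,0.6],[0,0,0,0,0,0,0.6],[0,0,0,0,0,0,0.6],[0,0,0,0,0,0,0.6],[0,0,0,0,0,0,0.6],[0,0,1.5,0,0,0,0.6],[0,0,5,0,0,0,0.6],[0,0,9,0,0,0,0.6],[0,0,13,0,0,0,0.6],[0,0,15,0,0,0,0.6],[-1.5,-4,15,0,0,0,0.6]]]';  python3 -m inch '[[[-0.7,-1.8,0,0,0,0,0.6],[-0.7,-1.8,0,0,0,0,0.6],[-0.7,-1.8,0,0,0,0,0.6]]]'; python3 - <<'E'
from meas import *
p,C,s=grab('w14'); print(s['clock'],s['tool_pos'],s['contact_force'])
Z=C[...,2]; hsv=cv2.cvtColor(p,cv2.COLOR_RGB2HSV)
for lo,hi in ((.104,.125),(.066,.084)):
  n,l,st,ce=cv2.connectedComponentsWithStats(((Z>lo)&(Z<hi)).astype(np.uint8))
  for i in range(1,n):
    if st[i,4]>150:
        q=C[l==i]; (uv,r)=cv2.minEnclosingCircle(q[:,:2].astype(np.float32)); print(st[i].tolist(),np.median(hsv[l==i],0),np.median(q[:,2]).round(4),np.round(uv,4),round(r,4))
p,d=viewer.camera('top'); m=viewer.camera_model('top'); cv2.imwrite('pics/top2.png',p[:,:,::-1])
C=cloud(d,*[np.array(m[k]) for k in('intrinsics','R','t')]); faces(C,-.04,.0)
E
```

```text
clock: 29.33
tool_pos: [0.5138, -0.3696, 0.2632]
tcp_rot: [2.485, 1.909, 0.006]
contact_force: [1.0, -0.4, 0.0]
opening: 0.599
grip_force: 0.0
clock: 29.58
tool_pos: [0.5037, -0.3912, 0.256]
tcp_rot: [2.497, 1.906, 0.0]
contact_force: [0.1, 0.3, -0.5]
opening: 0.599
grip_force: 0.0
29.5833 [ 0.50367638 -0.39116294  0.25599004] [ 0.06458955  0.25160332 -0.54995137]
[228, 0, 42, 24, 761] [ 16. 165. 246.] 0.1103 [ 0.4989 -0.2137] 0.0149
[308, 134, 38, 39, 1159] [ 11. 123. 121.] 0.1155 [ 0.5253 -0.3334] 0.015
[67, 138, 42, 38, 1258] [ 11. 191. 151.] 0.1105 [ 0.3397 -0.2852] 0.0156
[247, 194, 37, 38, 1091] [ 17.  93. 149.] 0.1155 [ 0.4643 -0.3662] 0.0151
[373, 197, 38, 37, 1102] [ 17.  91. 144.] 0.1155 [ 0.5645 -0.3951] 0.0152
[310, 257, 35, 37, 1018] [ 17.  91. 141.] 0.1154 [ 0.499  -0.4321] 0.0154
[228, 0, 59, 50, 1392] [ 11. 180. 229.] 0.0751 [ 0.4991 -0.2129] 0.0246
[423, 81, 47, 80, 794] [ 90.   3. 189.] 0.0753 [ 0.6467 -0.3388] 0.0335
[473, 88, 27, 62, 279] [ 60.   5. 150.] 0.08 [ 0.6587 -0.3401] 0.0254
[298, 124, 55, 57, 1249] [ 11. 116. 102.] 0.0799 [ 0.5251 -0.3333] 0.0244
[89, 128, 53, 55, 1367] [ 11. 186. 136.] 0.0751 [ 0.3399 -0.2854] 0.0246
[598, 152, 42, 90, 2236] [ 21. 172. 134.] 0.0786 [ 0.7871 -0.4469] 0.0415
[244, 179, 54, 53, 980] [ 17.  94. 207.] 0.0799 [ 0.4644 -0.3661] 0.0244
[357, 182, 54, 53, 1000] [ 17.  92. 135.] 0.0799 [ 0.5643 -0.3954] 0.0244
[301, 237, 51, 44, 938] [ 17.  93. 133.] 0.0799 [ 0.4996 -0.4321] 0.0245
jaw pts 184 span [0.0446 0.1131] faces 0.0586 0.0983 open mm 39.71877401015286
```

View pics/top2.png

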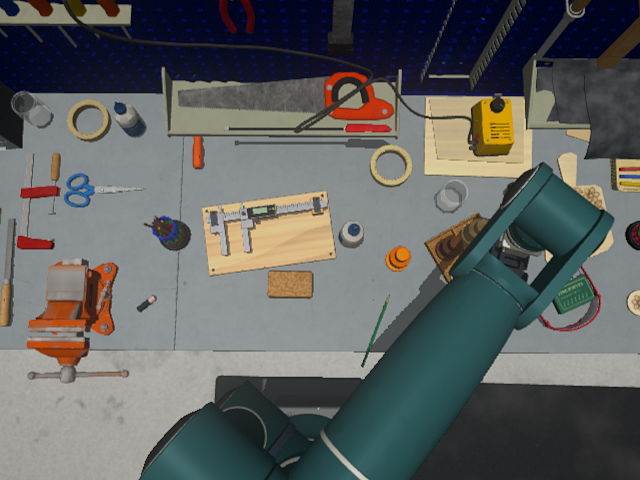

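The top view shows the caliper open with the jaws at (222,238) and (248,236), bystanders unmoved and the brown leg back in its bay at (450,243). Numbers: leg 1.2 mm from its start and upright (spigot and collar coaxial), caliper about 39.7 mm, robot free of contact. I hand in.

```bash
python3 -c "
from rig import order; print(order.hand_in())"
```

```text
the job is handed in; nothing more can be done
None
```

I handed the job in at about 29.6 s of the 69 s allowed. The caliper is set to the sample's neck (about 39.7 mm by camera), and the sample stands upright in its own bay about 1 mm from where it started; the hand-in returned no verdict.

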